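Dip the gearbox level gauge and present it for reading

ROBOT

A 7-joint arm with a two-finger parallel gripper is mounted at the origin on the work surface. World frame = base frame: x ahead of the robot, y to its left, z up, the work surface at z = 0. Lengths are in m, angles in degrees, forces in N, time in s.
With the tool pointing down it reaches from about 0.425 to 0.875 m from the base axis. Payload 4.7 kg.
Tool frame: the origin (TCP) lies at the centre of the arm's flange, where the gripper is bolted on; the fingertips stand 182 mm ahead of it and the grasp point (between the pads) lies manip.grip_depth ahead of it (manip.grip_depth is the distance from the TCP to the grasp point, in m); z points along the fingers, y is the line along which they close (so a half turn about z gives the same grasp; the last joint's range is limited). The gripper opens to 87 mm and grips with 3 to 60 N. Pads are 19 mm wide; open, the fingers measure 117 mm over their backs; the gripper's body (75 mm by 190 mm) begins 51 mm behind the grasp point.
Start: joints at [75.865, 18.392, -4.016, 83.108, 1.295, 78.541, -3.26], TCP at [0.168, -0.628, 0.405] pointing down, gripper open.
Joint ranges: [-163.93, 163.93], [-17.29, 119.83], [-79.2, 71.16], [3.27, 140.29], [-89.18, 269.18], [5.43, 117.66], [-154.24, 154.24]. Speed limits (degrees/s): [147.25, 147.25, 180, 180, 180, 180, 180].

INTERFACE

Orientations are given as [roll, pitch, yaw] about the fixed x, y, z axes, in that order (R = Rz(yaw) Ry(pitch) Rx(roll)).
In Python, from station import manip gives the robot as it stands.
- The arm moves only by the shell command python3 -m pendant 'ROWS' [FORCE]. ROWS is JSON, a list of rows, each an object with "claw": the finger opening in cm, from 0 to 8.7; "travel": the shift along the tool's x, y, z in cm, a list of three; "turn": the turn about the tool's z in rad. In form: [{"claw": claw, "travel": [tx, ty, tz], "turn": turn}, ...]. A call has 1 to 5 rows; each row is the pose to reach, as a shift and turn from the pose commanded when the call began, along the tool's axes at that moment; what a row does not reach only later rows make up. A row lasts 1/8 s, in which the tool goes at most 62.5 mm and 10.7 degrees, less where a joint would pass 70% of its speed; a pose out of reach is approached as far as the arm can. A call with a gripper value outside its range is refused whole. The fingers move at their own pace and stop on an object; FORCE is the grip in N (left out, the last holds). Time passes only in rows, so rows that repeat a pose let the fingers close. It gives the time, the measured TCP pose, the force, the opening and the grip force at its end, in the units of the state.
- manip.state(): the state, without advancing time (a new reading comes with each control period).
- manip.grab_frame(name): name is "side" or "top"; returns a dict with "frame" (420x560x3 uint8, red, green, blue), "z_map" (420x560 float32, m along the optical axis (not along the pixel's ray), 0 where there is no reading), "fx", "fy", "cx", "cy" (pixels), "R" (3x3) and "t" (3): a world point X has camera coordinates R X + t. Camera axes: x right, y down, z forward; pixel columns grow to the right and rows downward; lengths in m; the calibration is good to about 2 mm. A picture is of the moment at which its call begins.
- manip.job_done(): hands the job in; it is judged then, once.
The state is a dict: "clock": time; "qpos": joint angles; "dq": joint speeds; "joint_torque": joint torques, N m; "tool_pos": TCP position; "orientation": TCP orientation; "ft_force": force on the tool from outside, world axes, zero at the start; "torque": the same for the moment, N m; "width": opening from 0.0 (shut) to 1.0 (fully open); "gripper_force": force on a finger pad.
Only numpy, scipy, OpenCV 4.12 (cv2) and the standard library are available. Lean on these libraries where they do the work, as an engineer would, in place of code of your own. Each camera call takes 0.05 s, during which the arm holds its last target. There are 200 camera calls.

TASK

Take the level gauge from its cradle by its handle, push it down the gearbox's sloping guide tube until its collar stops on the tube's rim, and draw it right out again. Then hold it level, with its tip about 10 cm above the paper pad so that the tip can be read, and finish there still holding it in the air, touching nothing else. Leave the tin, the jar and the wrench where they are.

Things in the scene. Friction and masses are not known exactly. Their poses are not given: they have to be found in the camera images.
- gauge_grip (a point): Centre of the handle of the loose level gauge (0.14 kg). The handle is dark wood, 16 x 16 x 90 mm; then come a steel collar, 26 mm across, 8 mm thick, and a steel rod 8 mm across. x runs along the gauge from tip to handle's end; z is up while it lies level in the cradle, 60 mm above the bench. From here the collar's stop face lies 53 mm and the tip 153 mm towards -x.
- gauge_collar (a point): Centre of the gauge collar's stop face (the side towards the tip, from which the 100 mm rod runs out); same axes as gauge_grip.
- gauge_tip (a point): End of the gauge's steel rod, the tip to be read; same axes as gauge_grip.
- gauge: The whole gauge; origin on the axis at the collar's stop face; axes as gauge_grip.
- cradle: Fixed cradle: dark base 200 x 70 x 10 mm, two aluminium posts 10 mm thick and 64 mm high with notches open at the top, one under the rod 65 mm from the collar's stop face, one under the handle's end 90 mm from it. The middle of the handle is free at the sides and below. Origin on the bench, 30 mm tipward of the stop face; x as the gauge's.
- gearbox: Fixed grey gearbox: case 125 x 130 mm, 100 mm high (ribs to 107 mm), on a foot plate 155 x 160 mm, with round caps at both sides and a shaft stub. Origin on the bench straight below the tube's mouth; x points the way the mouth faces; the case lies 45 to 170 mm towards -x.
- tube_mouth (a point): Centre of the open rim of the fixed steel guide tube on the gearbox, 130 mm above the bench. Tube 30 mm outside, bore 14 mm, 110 mm deep, no chamfer. Its z axis points out of the tube along the bore, up at 35 degrees (0.61 rad) above level, away from the gearbox; the gauge goes in along -z.
- pad: Pad of white paper, 150 (x) x 120 (y) x 8 mm, fixed flat on the bench; origin at the centre of its underside, z up.
- ink_tin: Loose closed tin, 64 mm across, 50 mm high, standing; origin at the centre of its underside. To be left alone.
- grease_jar: Loose closed jar, 52 mm across, 55 mm high, standing; origin at the centre of its underside. To be left alone.
- wrench: Loose wrench, 160 mm long, lying flat along its x axis. To be left alone.
Mind the look-alikes: they are no part of the job. What is shaped like the gauge but orange is not meant.

How it is judged:
By the outcome, as a careful person would: the job done as asked, in the order asked, and still so for the second after the job is handed in, while the arm keeps its last pose, push and grip.
It also fails if it takes over 51 s, if anything falls off the work surface, if the arm or the gripper's body presses on something with over 40 N, if the wrist force passes 120 N, or if a joint passes its speed limit or range.

## Working session

There is one attempt and no reset: what is moved stays moved. The work goes in short steps, Python scripts to look and compute and a shell command to move; the robot and the scene stay as the last step left them, time stands still between calls to the robot, and variables do not carry over. Pictures are saved under pics/ and viewed, at most 10 in all, crops included, and the job is handed in when it is done.

```bash
ls; mkdir -p pics; python3 - <<'E'
from station import manip
import cv2,numpy as np
print(manip.state(), manip.grip_depth)
for n in("side","top"):
    f=manip.grab_frame(n); np.savez(f"pics/{n}0.npz",**f)
    cv2.imwrite(f"pics/{n}0.png",f["frame"][:,:,::-1]); print(n,f["fx"],f["cx"],f["cy"],f["R"],f["t"], -f["R"].T@f["t"])
E
```

```text
pics
{'clock': 0.0, 'qpos': array([75.86640012, 18.43775744, -4.01582698, 83.17523791,  1.29495189,
       78.54014544, -3.26024802]), 'dq': array([ 0.0060461 ,  0.03931158,  0.06334874, -0.03596638,  0.06996795,
       -0.07330397, -0.03712103]), 'joint_torque': array([-3.63234549e-04, -4.91289425e+01, -4.04488603e-01, -3.12534034e+01,
       -6.41851220e-02,  4.36690589e-02,  1.73252138e-04]), 'tool_pos': array([ 0.16750829, -0.62782845,  0.40367304]), 'orientation': array([-1.79892101e+02,  5.62274337e-03,  1.49433850e+01]), 'ft_force': array([0.42127677, 0.30886376, 0.92087651]), 'torque': array([-0.03386667,  0.04504067,  0.01279613]), 'gripper_force': 0.0, 'width': 1.0040083495197918} 0.1635
side 473.23668545463596 272.3566888898194 209.59636606091198 [[-0.98033359 -0.19673983 -0.01547557]
 [-0.12560929  0.68253147 -0.71998131]
 [ 0.15221157 -0.70387799 -0.69382088]] [0.48677378 0.12979112 1.20943793] [0.30941322 0.85847801 0.94011357]
top 392.1739281374167 276.9115687373177 220.74517714772716 [[ 0.01086654 -0.99982232  0.0154028 ]
 [-0.98849946 -0.01306446 -0.15065904]
 [ 0.1508335  -0.01358851 -0.98846579]] [-0.00171423  0.50224388  1.05204008] [0.33780355 0.01914328 1.11559961]
```

View pics/side0.png

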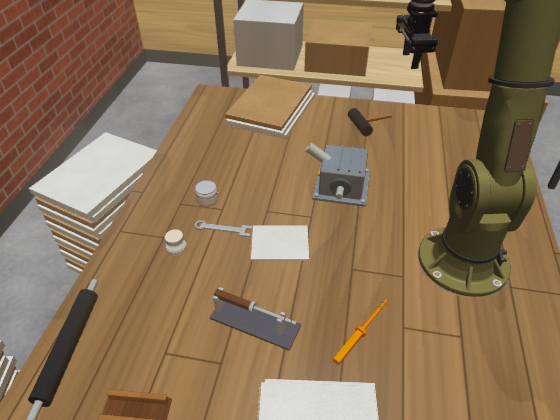

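View pics/top0.png

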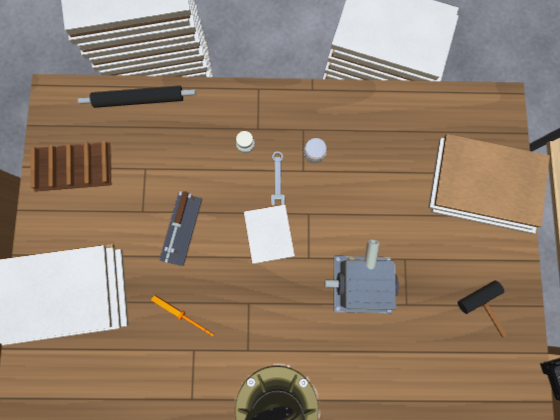

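The side view shows the gauge's dark handle at (233,298) and its rod running to (290,318). The tube is at (318,153) and the pad at (280,242). In the top view the handle is at (182,206), the collar near (176,226), the rod tip near (169,255), the tube at (372,253) and the pad at (270,234).

Things that could be taken for the gauge (top view):
- Dark-handled tool in the cradle at (178,225)
- Orange tool at (183,315), a look-alike
- Black roller at (137,97)
- Hammer at (482,297)

I choose the one in the cradle and check it with a close crop.

```bash
python3 - <<'E'
import cv2,numpy as np
def crop(n,x,y,w=80,h=60,s=5):
    im=cv2.imread(f"pics/{n}0.png")[y:y+h,x:x+w]
    im=cv2.resize(im,None,fx=s,fy=s,interpolation=cv2.INTER_CUBIC)
    for i in range(0,w,10): cv2.putText(im,str(x+i),(i*s,8),0,.3,(0,255,255)); cv2.line(im,(i*s,10),(i*s,14),(0,255,255))
    for i in range(10,h,10): cv2.putText(im,str(y+i),(0,i*s+3),0,.3,(0,255,255))
    return im
a=np.hstack([crop("side",215,280,100,75,4),crop("top",140,185,100,75,4)])
b=np.hstack([crop("side",298,130),crop("top",335,235)])
cv2.imwrite("pics/c1.png",np.vstack([a,b]))
E
```

```text
(no output)
```

View pics/c1.png

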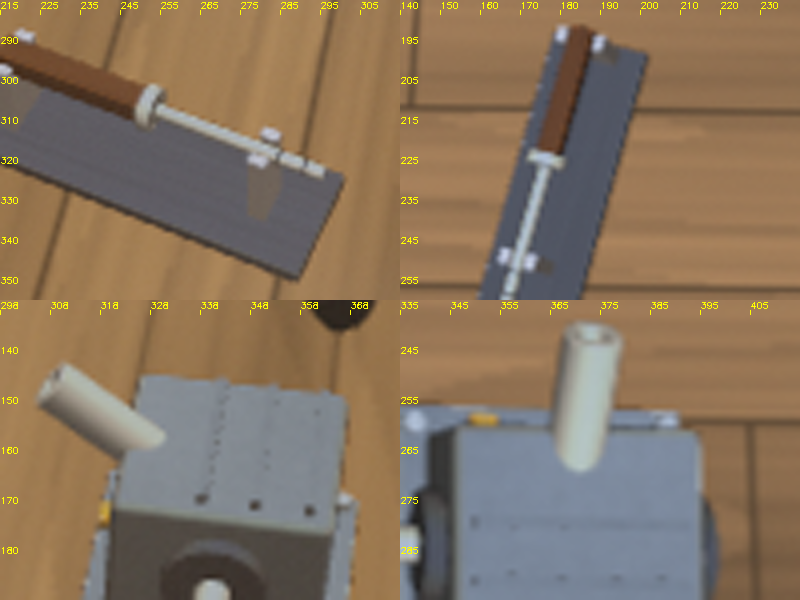

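The crop confirms a brown handle, steel collar and rod in the cradle. Pixels, side then top:
- Stop face: (254,306.3) and (176.2,225.7)
- Tip: (295.8,323) and about (167,260)
- Tube rim centre: (308.4,146.4) and (373.8,242)

```bash
cat > h.py <<'E'
import numpy as np,cv2
from scipy.spatial.transform import Rotation as Ro
def load(n): return dict(np.load(f"pics/{n}.npz"))
def P(f): return np.array([[f["fx"],0,f["cx"]],[0,f["fy"],f["cy"]],[0,0,1]])@np.c_[f["R"],f["t"]]
def tri(fs,ps,ft,pt):
    X=cv2.triangulatePoints(P(fs),P(ft),np.array(ps,float).reshape(2,1),np.array(pt,float).reshape(2,1))[:,0];X=X[:3]/X[3]
    e=[np.round((P(f)@np.r_[X,1])[:2]/(P(f)@np.r_[X,1])[2]-p,1) for f,p in((fs,ps),(ft,pt))]
    return X,e
def cloud(f):
    v,u=np.mgrid[:420,:560];z=f["z_map"];c=np.stack([(u-f["cx"])/f["fx"]*z,(v-f["cy"])/f["fy"]*z,z],-1)
    return (c-f["t"])@f["R"]
E
python3 - <<'E'
from h import *
s,t=load("side0"),load("top0")
for n,a,b in [("collar",(254.2,306.4),(176.2,225.7)),("tip",(295.8,323.2),(167.2,260)),("hend?",(217,290.5),(185,192)),("mouth",(308.4,146.4),(373.8,242))]: print(n,*tri(s,a,t,b))
m=tri(s,(308.4,146.4),t,(373.8,242))[0]
for n,f in(("side",s),("top",t)):
    c=cloud(f)
    d=c-m
    k=(np.linalg.norm(d,axis=-1)<.09)&(c[...,2]>.112)&(f["z_map"]>0)
    # handle region
    col=tri(s,(254.2,306.4),t,(176.2,225.7))[0]
    q=c[k]; u=np.linalg.svd(q-q.mean(0))[2][0]; print(n,"tube",k.sum(),q.mean(0),u,q.max(0))
    g=c[(np.linalg.norm(c-col,axis=-1)<.16)&(c[...,2]>.045)&(f["z_map"]>0)]
    u=np.linalg.svd(g-g.mean(0))[2][0]; print(n,"gauge",len(g),g.mean(0),u,g.min(0),g.max(0))
    w=c[(np.linalg.norm(c-m,axis=-1)<.3)&(c[...,2]>.09)&(c[...,2]<.104)]
    r=cv2.minAreaRect((w[:,:2]*1000).astype(np.float32)); print("case",r)
# pad and others
c=cloud(t)
for n,p in(("pad",(270,234)),("jar",(245,140)),("tin",(316,148)),("wrench",(278,180))): print(n,c[p[1],p[0]])
E
```

```text
collar [0.48115891 0.27666782 0.06173091] [array([-0.1, -0. ]), array([0. , 0.1])]
tip [0.38636486 0.29756657 0.05504564] [array([-0.9, -0.1]), array([0. , 1.1])]
hend? [0.5723278  0.2555256  0.06909231] [array([-0.3, -0.1]), array([0. , 0.3])]
mouth [ 0.43738021 -0.24098209  0.12726073] [array([0., 0.]), array([-0., -0.])]
side tube 156 [ 0.42025897 -0.23123028  0.12533344] [-0.94338487  0.01021111 -0.33154295] [ 0.4461135  -0.21979466  0.14382541]
side gauge 681 [0.4958331  0.27736712 0.06386072] [-0.97716772  0.21138032 -0.02148519] [0.3840005  0.24208328 0.04574137] [0.57819893 0.30538597 0.0747656 ]
case ((340.5906066894531, -233.63153076171875), (143.65805053710938, 136.45965576171875), 0.8344027996063232)
top tube 245 [ 0.41794887 -0.23499505  0.12716483] [-0.93209188  0.03068098 -0.36092021] [ 0.44561001 -0.2224185   0.14608694]
top gauge 433 [0.49669697 0.27344478 0.06594064] [-0.97317478  0.22921823 -0.0197446 ] [0.3835832  0.24164077 0.04549199] [0.57645223 0.30468204 0.07665134]
case ((332.465087890625, -235.89181518554688), (130.92425537109375, 126.25437927246094), 89.30489349365234)
pad [0.46835495 0.02314174 0.00885913]
jar [0.72787234 0.09689585 0.05764266]
tin [ 0.71029459 -0.10397621  0.05016777]
wrench [0.62647083 0.00205982 0.00816163]
```

```bash
cat >> h.py <<'E'
def go(X,yaw,tcp=None,rpy=None):
    "travel (cm) and turn (rad) from tcp/rpy (default measured) to grasp point X, tool down, yaw"
    from station import manip
    s=manip.state()
    tcp=s["tool_pos"] if tcp is None else tcp; rpy=s["orientation"] if rpy is None else rpy
    R=Ro.from_euler("xyz",rpy,degrees=True).as_matrix()
    T=np.array(X)+[0,0,manip.grip_depth]
    return np.round(R.T@(T-tcp)*100,2), round(-np.radians((yaw-rpy[2]+180)%360-180),3)
E
python3 - <<'E'
from h import *
z=.241;o=[180,0,14.94]
W=[(.168,-.628),(.38,-.42),(.58,-.19),(.58,.08),(.532,.265)]
for a,b in zip(W,W[1:]): print(go([*b,.24],167.4,np.array([*a,.4035]),o))
E
```

```text
(array([ 25.85, -14.63,   0.  ]), np.float64(-2.661))
(array([ 25.25, -17.07,   0.  ]), np.float64(-2.661))
(array([  6.96, -26.09,   0.  ]), np.float64(-2.661))
(array([  0.13, -19.11,   0.  ]), np.float64(-2.661))
```

```bash
python3 -m pendant '[{"claw":8.7,"travel":[6,-3.5,0],"turn":0},{"claw":8.7,"travel":[11,-6.5,0],"turn":0},{"claw":8.7,"travel":[16,-9.5,0],"turn":0},{"claw":8.7,"travel":[21,-12.5,0],"turn":0},{"claw":8.7,"travel":[26,-14.5,0],"turn":0}]'
python3 -m pendant '[{"claw":8.7,"travel":[5,-3.4,0],"turn":0},{"claw":8.7,"travel":[10,-6.8,0],"turn":0},{"claw":8.7,"travel":[15,-10.2,0],"turn":0},{"claw":8.7,"travel":[20,-13.6,0],"turn":0},{"claw":8.7,"travel":[25,-17,0],"turn":0}]'
python3 -m pendant '[{"claw":8.7,"travel":[1.4,-5.2,0],"turn":0},{"claw":8.7,"travel":[2.8,-10.4,0],"turn":0},{"claw":8.7,"travel":[4.2,-15.6,0],"turn":0},{"claw":8.7,"travel":[5.6,-20.8,0],"turn":0},{"claw":8.7,"travel":[7,-26,0],"turn":0}]'
python3 -m pendant '[{"claw":8.7,"travel":[0,-4,0],"turn":-0.18},{"claw":8.7,"travel":[0,-8,0],"turn":-0.36},{"claw":8.7,"travel":[0,-12,0],"turn":-0.54},{"claw":8.7,"travel":[0,-16,0],"turn":-0.72},{"claw":8.7,"travel":[0,-19,0],"turn":-0.9}]'
python3 -m pendant '[{"claw":8.7,"travel":[0,0,0],"turn":-0.18},{"claw":8.7,"travel":[0,0,0],"turn":-0.36},{"claw":8.7,"travel":[0,0,0],"turn":-0.54},{"claw":8.7,"travel":[0,0,0],"turn":-0.72},{"claw":8.7,"travel":[0,0,0],"turn":-0.9}]'
python3 -c "
from h import *;print(go([.532,.265,.06],167.4))
from station import manip;print(manip.state()['qpos'])"
```

```text
clock: 0.72
tool_pos: [0.3825, -0.4189, 0.4047]
orientation: [-180.0, 0.0, 15.0]
ft_force: [-0.3, -0.4, -0.4]
width: 0.997
gripper_force: 0.0
clock: 1.35
tool_pos: [0.58, -0.1907, 0.4044]
orientation: [180.0, 0.0, 14.9]
ft_force: [0.8, -0.9, -0.8]
width: 0.998
gripper_force: 0.0
clock: 1.98
tool_pos: [0.5793, 0.0787, 0.4044]
orientation: [180.0, 0.0, 14.9]
ft_force: [0.4, -0.6, 0.9]
width: 1.001
gripper_force: 0.0
clock: 2.6
tool_pos: [0.5297, 0.2625, 0.4044]
orientation: [-180.0, 0.0, 66.9]
ft_force: [1.0, -0.5, 0.0]
width: 1.001
gripper_force: 0.0
clock: 3.22
tool_pos: [0.5306, 0.2605, 0.4042]
orientation: [-179.9, 0.0, 118.4]
ft_force: [-0.2, -0.4, -0.5]
width: 0.999
gripper_force: 0.0
(array([ 0.33,  0.35, 18.07]), np.float64(-0.855))
[ 16.7304235   19.0920086  -55.74550198  90.41419536  15.98020783
  79.0441975  -12.21099294]
```

```bash
python3 -m pendant '[{"claw":6,"travel":[0,0,0],"turn":-0.18},{"claw":6,"travel":[0.1,0.1,0],"turn":-0.36},{"claw":6,"travel":[0.2,0.2,2],"turn":-0.54},{"claw":6,"travel":[0.3,0.3,5],"turn":-0.7},{"claw":6,"travel":[0.33,0.35,8],"turn":-0.855}]'
python3 -m pendant '[{"claw":6,"travel":[0,0,0],"turn":0}]'
python3 - <<'E'
from h import *;print(go([.532,.265,.06],167.4))
from station import manip
ims=[]
for n in("side","top"):
    f=manip.grab_frame(n); np.savez(f"pics/{n}1.npz",**f)
    x,y=(195,250) if n=="side" else (140,165)
    ims.append(cv2.resize(f["frame"][y:y+100,x:x+100,::-1],None,fx=4,fy=4,interpolation=2))
cv2.imwrite("pics/c2.png",np.hstack(ims))
E
```

```text
clock: 3.85
tool_pos: [0.5322, 0.265, 0.3236]
orientation: [-180.0, -0.0, 167.3]
ft_force: [0.3, 0.1, -0.7]
width: 0.692
gripper_force: 0.0
clock: 3.98
tool_pos: [0.5316, 0.2643, 0.3222]
orientation: [-179.8, -0.3, 167.0]
ft_force: [-0.0, 0.7, -0.4]
width: 0.694
gripper_force: 0.0
(array([-0.07,  0.11,  9.87]), np.float64(-0.007))
```

View pics/c2.png

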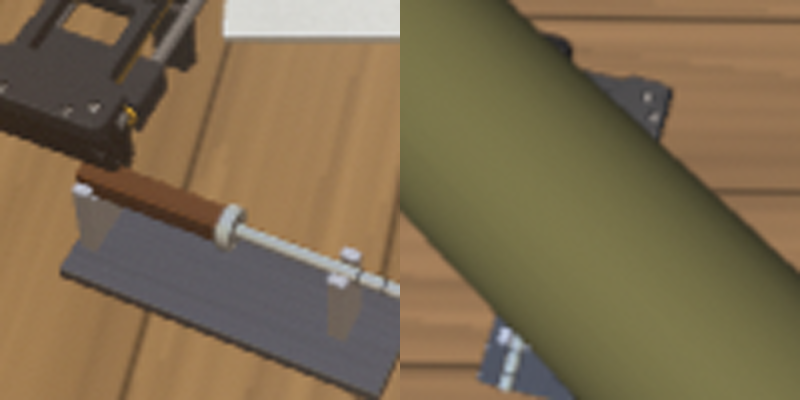

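The side crop shows the open gripper above the handle (handle from (80,170) to (225,230) in the crop). The arm hides the top view. Descend and grip.

```bash
python3 -m pendant '[{"claw":6,"travel":[0,0,4],"turn":0},{"claw":6,"travel":[0,0,7],"turn":0},{"claw":6,"travel":[0,0,9],"turn":0},{"claw":6,"travel":[0,0,9.8],"turn":0},{"claw":6,"travel":[0,0,9.8],"turn":0}]'
python3 -m pendant '[{"claw":1,"travel":[0,0,0],"turn":0},{"claw":1,"travel":[0,0,0],"turn":0},{"claw":1,"travel":[0,0,0],"turn":0},{"claw":1,"travel":[0,0,0],"turn":0},{"claw":1,"travel":[0,0,0],"turn":0}]' 40
python3 - <<'E'
from h import *;print(go([.532,.265,.06],167.4))
from station import manip
f=manip.grab_frame("side"); x,y=(185,240)
cv2.imwrite("pics/c3.png",cv2.resize(f["frame"][y:y+120,x:x+160,::-1],None,fx=4,fy=4,interpolation=2))
E
```

```text
clock: 4.7
tool_pos: [0.5325, 0.2654, 0.2272]
orientation: [180.0, 0.0, 167.0]
ft_force: [0.8, 0.9, 0.5]
width: 0.691
gripper_force: 0.0
clock: 5.32
tool_pos: [0.5322, 0.2652, 0.2267]
orientation: [-180.0, 0.0, 167.1]
ft_force: [-0.3, 0.4, -0.1]
width: 0.204
gripper_force: 0.0
(array([ 0.02, -0.02,  0.32]), np.float64(-0.006))
```

View pics/c3.png

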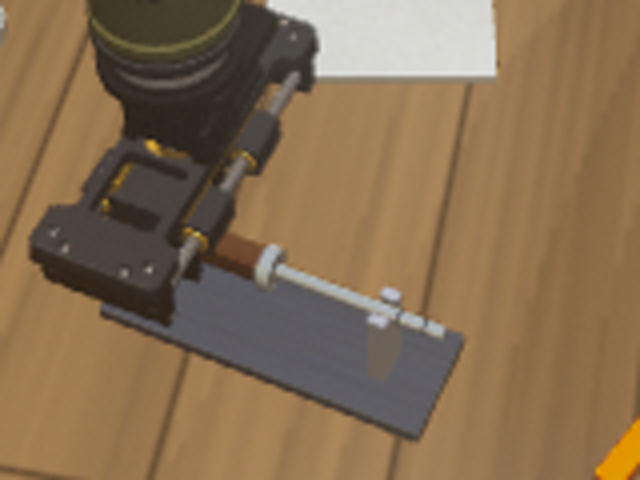

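Gripper straddles the handle, with the collar at (270,265) in the crop. Finish closing, lift, and measure the gauge's pitch from depth.

```bash
cat >> h.py <<'E'
def pitch(n="side",show=True):
    "fit the rod in the gauge's vertical plane: pitch (tip below = +), lateral yaw error, tip, stop face; a = tipward axis = tool x"
    from station import manip
    s=manip.state(); f=manip.grab_frame(n); c=cloud(f)
    R=Ro.from_euler("xyz",s["orientation"],degrees=True).as_matrix(); g=s["tool_pos"]+R[:,2]*manip.grip_depth
    d=(c-g)@R
    r=np.linalg.norm(d[...,[0,2]],axis=-1)
    k=(f["z_map"]>0)&(np.abs(d[...,1])<.02)&(r>.068)&(r<.165)&(d[...,0]>.03)&(c[...,2]>.02)
    q=d[k]
    if len(q)<15: print("few",len(q)); return
    u=np.linalg.svd(q-np.median(q,0))[2][0]; u=u*np.sign(u[0])
    m=q.mean(0); p=np.degrees(np.arctan2(u[2],u[0]))
    # camera-side surface offset ~4 mm toward camera removed
    cam=(-f["R"].T@f["t"]-g)@R-m; cam-=cam@u*u; m=m-cam/np.linalg.norm(cam)*.0035
    L=(q@u).max()-m@u; tip=m+u*L
    print(n,len(q),"pitch %.1f"%p,"lat %.1f deg"%np.degrees(np.arctan2(u[1],u[0])),"tip(tool,rel grasp)",np.round(tip*1000,1),"world",np.round(g+R@tip,4),"axis dist at grasp",np.round((m-u*(m@u))*1000,1),"r",np.round([r[k].min(),r[k].max()],3))
    return p
E
python3 -m pendant '[{"claw":1,"travel":[0,0,0],"turn":0},{"claw":1,"travel":[0,0,0],"turn":0}]' 40
python3 -m pendant '[{"claw":1,"travel":[0,0,-2],"turn":0},{"claw":1,"travel":[0,0,-5],"turn":0},{"claw":1,"travel":[0,0,-9],"turn":0},{"claw":1,"travel":[0,0,-13],"turn":0},{"claw":1,"travel":[0,0,-13],"turn":0}]'
python3 -c "
from h import *;pitch();pitch('top')"
```

```text
clock: 5.62
tool_pos: [0.5323, 0.2652, 0.2267]
orientation: [-180.0, 0.0, 167.1]
ft_force: [-0.1, -0.6, 0.2]
width: 0.182
gripper_force: 40.0
clock: 6.25
tool_pos: [0.5327, 0.2664, 0.3611]
orientation: [179.8, 0.3, 167.1]
ft_force: [0.7, 0.5, -2.5]
width: 0.181
gripper_force: 40.0
side 389 pitch 57.0 lat -0.4 deg tip(tool,rel grasp) [123.7  -1.5  22.4] world [0.4129 0.293  0.1745] axis dist at grasp [ 76.7  -1.2 -49.9] r [0.068 0.165]
top 61 pitch 1.5 lat -0.3 deg tip(tool,rel grasp) [152.6   1.2   3.5] world [0.3844 0.3011 0.1914] axis dist at grasp [ 0.   2.1 -0.5] r [0.112 0.153]
```

```bash
sed -i 's/c\[...,2\]>.02)/c[...,2]>.085)/' h.py
python3 -m pendant '[{"claw":1,"travel":[0,0,-3],"turn":0},{"claw":1,"travel":[0,0,-6],"turn":0},{"claw":1,"travel":[0,0,-6],"turn":0}]' 20
python3 -c "
from h import *;pitch();pitch('top')"
python3 -m pendant '[{"claw":1,"travel":[0,0,0],"turn":0}]' 12
python3 -m pendant '[{"claw":1,"travel":[0,0,0],"turn":0}]' 20
python3 -c "
from h import *;pitch();pitch('top')"
```

```text
clock: 6.72
tool_pos: [0.5323, 0.2656, 0.4174]
orientation: [179.9, 0.1, 167.1]
ft_force: [-0.5, -0.3, -2.0]
width: 0.182
gripper_force: 20.0
side 428 pitch 57.0 lat -0.4 deg tip(tool,rel grasp) [124.   -1.8  23.5] world [0.4113 0.2917 0.2303] axis dist at grasp [ 76.5  -1.4 -49.7] r [0.068 0.165]
top 47 pitch 2.8 lat -1.2 deg tip(tool,rel grasp) [152.2   0.8   4.1] world [0.3839 0.2998 0.2484] axis dist at grasp [ 0.2  3.9 -3.3] r [0.126 0.152]
clock: 6.95
tool_pos: [0.532, 0.2647, 0.4148]
orientation: [-179.9, -0.1, 167.1]
ft_force: [-0.1, 0.2, -1.8]
width: 0.184
gripper_force: 12.0
clock: 7.08
tool_pos: [0.5321, 0.265, 0.4155]
orientation: [-179.9, -0.1, 167.1]
ft_force: [-0.2, -0.1, -1.7]
width: 0.185
gripper_force: 20.0
side 426 pitch 57.6 lat -0.1 deg tip(tool,rel grasp) [124.3  -1.3  24.2] world [0.4103 0.2913 0.228 ] axis dist at grasp [ 77.5  -1.2 -49.3] r [0.068 0.165]
top 48 pitch 1.5 lat -2.6 deg tip(tool,rel grasp) [152.2   0.5   3.5] world [0.3837 0.2995 0.249 ] axis dist at grasp [ 0.4  7.5 -0.4] r [0.124 0.152]
```

```bash
sed -i 's/(d\[...,0\]>.03)/(d[...,0]>.03)\&(d[...,2]>-.03)/' h.py
python3 -c "
from h import *;pitch()"
python3 -m pendant '[{"claw":1,"travel":[0,0,0],"turn":0}]' 8
python3 -m pendant '[{"claw":1,"travel":[0,0,0],"turn":0}]' 20
python3 -c "
from h import *;pitch();pitch('top')"
```

```text
side 182 pitch 0.3 lat 0.5 deg tip(tool,rel grasp) [1.525e+02 1.000e-01 4.500e+00] world [0.3834 0.2992 0.2481] axis dist at grasp [-0.  -1.2  3.8] r [0.068 0.153]
clock: 7.35
tool_pos: [0.5322, 0.2652, 0.4166]
orientation: [-180.0, -0.0, 167.1]
ft_force: [-0.4, -0.1, -1.1]
width: 0.183
gripper_force: 8.0
clock: 7.48
tool_pos: [0.5322, 0.2652, 0.4167]
orientation: [-180.0, 0.0, 167.1]
ft_force: [0.2, -0.1, -1.8]
width: 0.179
gripper_force: 20.0
side 185 pitch 4.4 lat -0.1 deg tip(tool,rel grasp) [151.6  -0.7  15.3] world [0.3844 0.2985 0.2379] axis dist at grasp [-0.3 -0.4  3.6] r [0.069 0.152]
top 43 pitch 5.5 lat -2.4 deg tip(tool,rel grasp) [151.9   0.4  14. ] world [0.3843 0.2996 0.2392] axis dist at grasp [ 0.3  6.7 -0.7] r [0.126 0.153]
```

Gravity tilts the gauge at 8 N and 20 N holds it, so I continue in steps.

```bash

python3 -m pendant '[{"claw":1,"travel":[0,0,0],"turn":0},{"claw":1,"travel":[0,0,0],"turn":0}]' 8 | grep force
python3 -m pendant '[{"claw":1,"travel":[0,0,0],"turn":0}]' 20 |grep clock
python3 -c "
from h import *;pitch()"
```

```text
ft_force: [-0.0, -0.2, -1.3]
gripper_force: 8.0
clock: 7.95
side 185 pitch 11.5 lat -0.1 deg tip(tool,rel grasp) [148.9  -0.6  34.1] world [0.3869 0.298  0.2191] axis dist at grasp [-0.7 -0.2  3.6] r [0.068 0.153]
```

```bash

python3 -m pendant '[{"claw":1,"travel":[0,0,0],"turn":0},{"claw":1,"travel":[0,0,0],"turn":0},{"claw":1,"travel":[0,0,0],"turn":0},{"claw":1,"travel":[0,0,0],"turn":0}]' 8 | grep force
python3 -m pendant '[{"claw":1,"travel":[0,0,0],"turn":0}]' 20 |grep clock
python3 -c "
from h import *;pitch()"
```

```text
ft_force: [-0.5, -0.2, -1.7]
gripper_force: 8.0
clock: 8.62
side 185 pitch 14.1 lat -0.3 deg tip(tool,rel grasp) [147.4  -0.8  40.3] world [0.3884 0.2974 0.2129] axis dist at grasp [-0.8 -0.   3.2] r [0.068 0.153]
```

```bash

python3 -m pendant '[{"claw":1,"travel":[0,0,0],"turn":0},{"claw":1,"travel":[0,0,0],"turn":0}]' 6 | grep force
python3 -m pendant '[{"claw":1,"travel":[0,0,0],"turn":0}]' 20 |grep clock
python3 -c "
from h import *;pitch()"
python3 -m pendant '[{"claw":1,"travel":[0,0,0],"turn":0},{"claw":1,"travel":[0,0,0],"turn":0}]' 6 | grep force
python3 -m pendant '[{"claw":1,"travel":[0,0,0],"turn":0}]' 20 |grep clock
python3 -c "
from h import *;pitch()"
```

```text
ft_force: [-0.1, 0.3, -1.8]
gripper_force: 6.0
clock: 9.05
side 157 pitch 48.4 lat -0.3 deg tip(tool,rel grasp) [101.9  -0.7 118.9] world [0.4328 0.2873 0.1343] axis dist at grasp [-2.1 -0.   1.9] r [0.068 0.157]
ft_force: [-0.4, -0.2, -1.6]
gripper_force: 6.0
clock: 9.48
side 158 pitch 48.6 lat -0.7 deg tip(tool,rel grasp) [101.6  -0.9 119.4] world [0.433  0.287  0.1338] axis dist at grasp [-2.   0.4  1.8] r [0.069 0.157]
```

It overshot to 48.6°. I'll press the rod lightly onto the cradle's rod notch to bring it back to 35°.

```bash

python3 -m pendant '[{"claw":1,"travel":[2,0,4],"turn":0},{"claw":1,"travel":[3.3,0,8],"turn":0},{"claw":1,"travel":[3.3,0,9.5],"turn":0},{"claw":1,"travel":[3.3,0,10.2],"turn":0},{"claw":1,"travel":[3.3,0,10.8],"turn":0}]' 20 
python3 -m pendant '[{"claw":1,"travel":[0,0,0.7],"turn":0},{"claw":1,"travel":[0,0,1.4],"turn":0},{"claw":1,"travel":[0,0,2.2],"turn":0},{"claw":1,"travel":[0,0,2.2],"turn":0}]'
python3 -m pendant '[{"claw":1,"travel":[0,0,-3],"turn":0},{"claw":1,"travel":[0,0,-7],"turn":0},{"claw":1,"travel":[0,0,-11],"turn":0},{"claw":1,"travel":[0,0,-13],"turn":0},{"claw":1,"travel":[0,0,-13],"turn":0}]'
python3 -c "
from h import *;pitch()"
```

```text
clock: 10.15
tool_pos: [0.5012, 0.2727, 0.3097]
orientation: [179.9, 0.1, 167.0]
ft_force: [-0.3, -0.3, 0.5]
width: 0.177
gripper_force: 20.0
clock: 10.65
tool_pos: [0.4997, 0.2725, 0.2858]
orientation: [-180.0, -0.1, 167.1]
ft_force: [-1.6, -0.0, -1.8]
width: 0.18
gripper_force: 20.0
clock: 11.28
tool_pos: [0.5003, 0.2727, 0.4174]
orientation: [180.0, 0.1, 167.0]
ft_force: [-0.6, 0.2, -1.9]
width: 0.186
gripper_force: 20.0
side 175 pitch 33.2 lat 0.3 deg tip(tool,rel grasp) [126.3  -0.2  88.6] world [0.3778 0.3009 0.1651] axis dist at grasp [-2.7 -0.9  4.1] r [0.068 0.154]
```

```bash
cat > fit.py <<'E'
from h import *
from scipy.optimize import least_squares
m0=np.array([.4374,-.241,.1285])
def axis(yaw,e=np.radians(35)): return np.array([np.cos(e)*np.cos(yaw),np.cos(e)*np.sin(yaw),np.sin(e)])
Q=[]
for n in("side0","top0"):
    f=load(n);c=cloud(f);d=c-m0;u=axis(-.01);a=d@u;r=np.linalg.norm(d-a[...,None]*u,axis=-1)
    q=c[(f["z_map"]>0)&(a>-.06)&(a<-.004)&(r<.022)&(r>.009)&(c[...,2]>.112)]; Q.append(q)
def res(p,q,free=False):
    u=axis(p[2],p[3] if len(p)>3 else np.radians(35)); s=np.array([-np.sin(p[2]),np.cos(p[2]),0]); v=np.cross(u,s)
    d=q-m0-p[0]*s-p[1]*v; return np.linalg.norm(d-(d@u)[:,None]*u,axis=1)-.015
for n,q in(("side",Q[0]),("top",Q[1]),("both",np.vstack(Q))):
  for p0 in([0,0,0],[0,0,0,.61]):
    o=least_squares(res,p0,args=(q,),loss="soft_l1",f_scale=.001); p=o.x
    u=axis(p[2]); s=np.array([-np.sin(p[2]),np.cos(p[2]),0]); v=np.cross(u,s)
    print(n,len(q),"m",np.round(m0+p[0]*s+p[1]*v,4),"yaw",np.degrees(p[2]).round(2),np.degrees(p[3:]).round(1),"rms mm",np.round(1e3*np.sqrt(np.mean(res(p,q)**2)),2))
E
python3 fit.py
```

```text
side 112 m [ 0.4376 -0.2388  0.1283] yaw -0.61 [] rms mm 2.17
side 112 m [ 0.4374 -0.2389  0.1285] yaw -0.93 [35.8] rms mm 2.16
top 170 m [ 0.437  -0.2375  0.1292] yaw -1.79 [] rms mm 1.4
top 170 m [ 0.4371 -0.2375  0.1291] yaw -1.74 [34.6] rms mm 1.4
both 282 m [ 0.4372 -0.2381  0.1289] yaw -1.53 [] rms mm 1.9
both 282 m [ 0.4371 -0.2381  0.129 ] yaw -1.57 [35.2] rms mm 1.9
```

```bash
python3 -c "
from h import *
print(go([.62,-.2427,.255],178.6))"
```

```text
(array([-23.23, -47.51,  -0.21]), np.float64(-0.202))
```

```bash
python3 -m pendant '[{"claw":1,"travel":[-2,-4,0],"turn":0},{"claw":1,"travel":[-4.5,-9,0],"turn":0},{"claw":1,"travel":[-7,-14,0],"turn":0},{"claw":1,"travel":[-9.5,-19,0],"turn":0},{"claw":1,"travel":[-12,-24,0],"turn":0}]' 20 |grep -v force
python3 -m pendant '[{"claw":1,"travel":[-2.5,-5,0],"turn":0},{"claw":1,"travel":[-5,-10,0],"turn":0},{"claw":1,"travel":[-7.5,-15,0],"turn":0},{"claw":1,"travel":[-10,-20,0],"turn":0},{"claw":1,"travel":[-11.2,-23.5,0],"turn":0}]' |grep -v force
python3 -m pendant '[{"claw":1,"travel":[0,0,0],"turn":-0.1},{"claw":1,"travel":[0,0,0],"turn":-0.2},{"claw":1,"travel":[0,0,0],"turn":-0.202}]'
python3 -c "
from h import *;pitch();pitch('top');print(go([.5879,-.2427,.2348],178.6))"
```

```text
clock: 11.95
tool_pos: [0.563, 0.0095, 0.4146]
orientation: [-179.9, -0.1, 167.0]
width: 0.182
clock: 12.58
tool_pos: [0.6196, -0.246, 0.4132]
orientation: [-180.0, -0.2, 166.9]
width: 0.18
clock: 12.95
tool_pos: [0.6196, -0.2425, 0.4141]
orientation: [179.9, -0.2, 178.6]
ft_force: [0.2, 0.5, -1.8]
width: 0.18
gripper_force: 20.0
side 88 pitch 34.1 lat -0.8 deg tip(tool,rel grasp) [126.7  -1.5  89.5] world [ 0.492  -0.2405  0.1615] axis dist at grasp [-1.8  0.2  2.6] r [0.068 0.155]
top 111 pitch 33.4 lat 0.0 deg tip(tool,rel grasp) [127.3   0.7  88. ] world [ 0.4917 -0.2381  0.1635] axis dist at grasp [-1.9  0.6  2.8] r [0.068 0.155]
(array([ 3.17, -0.13,  1.69]), np.float64(-0.001))
```

```bash
python3 -m pendant '[{"claw":1,"travel":[1.5,0,0.7],"turn":0},{"claw":1,"travel":[3,0,1.6],"turn":0},{"claw":1,"travel":[3.8,0,2.2],"turn":0},{"claw":1,"travel":[3.8,0,2.2],"turn":0}]' 20
python3 - <<'E'
from h import *;pitch();pitch('top')
from station import manip
ims=[]
for n,(x,y) in(("side",(260,105)),("top",(325,180))):
    f=manip.grab_frame(n); np.savez(f"pics/{n}2.npz",**f)
    ims.append(cv2.resize(f["frame"][y:y+100,x:x+80,::-1],None,fx=5,fy=5,interpolation=2))
cv2.imwrite("pics/c4.png",np.hstack(ims))
E
```

```text
clock: 13.55
tool_pos: [0.5814, -0.2416, 0.3943]
orientation: [-180.0, -0.1, 178.6]
ft_force: [-0.1, 0.5, -2.2]
width: 0.186
gripper_force: 20.0
side 88 pitch 33.8 lat -0.0 deg tip(tool,rel grasp) [127.7  -1.1  89.9] world [ 0.4535 -0.2397  0.141 ] axis dist at grasp [-2.1 -1.   3.1] r [0.068 0.156]
top 108 pitch 33.5 lat 0.1 deg tip(tool,rel grasp) [126.4   0.9  87.6] world [ 0.4556 -0.2377  0.1436] axis dist at grasp [-1.8  0.5  2.7] r [0.068 0.154]
```

View pics/c4.png

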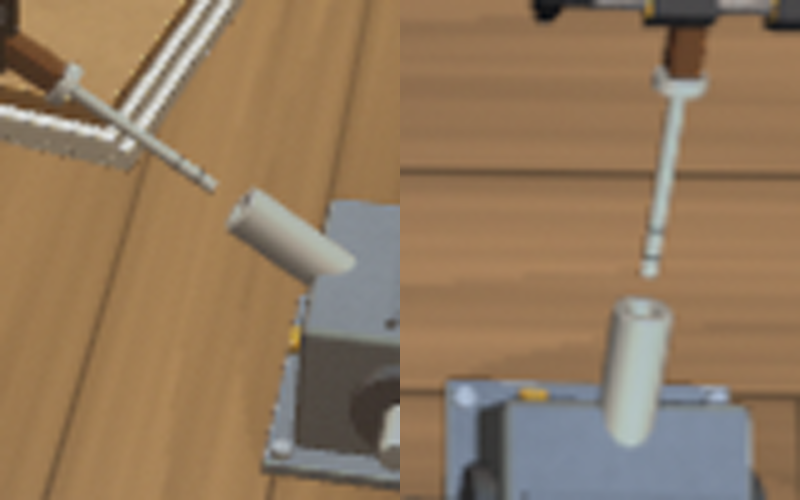

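Both crops show the rod aimed at the bore. In the side crop the tip is at (213,187) and the rim at (243,208). In the top crop the tip is at (649,272) and the rim at (641,308). I check the yaw by projecting the axes.

```bash
python3 - <<'E'
from h import *
from fit import axis
t=load("top2"); m=np.array([.437,-.239,.129])
pj=lambda X:(lambda p:p[:2]/p[2])(P(t)@np.r_[X,1])
for y in(-3,-1.4,0,1):
    u=axis(np.radians(y)); print(y,[np.round((pj(m+u*a)-[325,180])*5+[400,0]) for a in(-.055,0,.025,.12)])
g=cv2.cvtColor(t["frame"],cv2.COLOR_RGB2GRAY).astype(float)
c=cloud(t)
for v in range(243,266,3):   # tube edges by height/depth jump and by gradient
    row=cv2.resize(g[v:v+1,355:395],None,fx=5,fy=1,interpolation=cv2.INTER_CUBIC)[0]; d=np.gradient(row)
    h=np.where(c[v,355:395,2]>.105)[0]+355
    print(v,"grad",355+d.argmax()/5,355+d.argmin()/5,"depth",h.min() if len(h) else 0,h.max() if len(h) else 0)
E
```

```text
side 112 m [ 0.4376 -0.2388  0.1283] yaw -0.61 [] rms mm 2.17
side 112 m [ 0.4374 -0.2389  0.1285] yaw -0.93 [35.8] rms mm 2.16
top 170 m [ 0.437  -0.2375  0.1292] yaw -1.79 [] rms mm 1.4
top 170 m [ 0.4371 -0.2375  0.1291] yaw -1.74 [34.6] rms mm 1.4
both 282 m [ 0.4372 -0.2381  0.1289] yaw -1.53 [] rms mm 1.9
both 282 m [ 0.4371 -0.2381  0.129 ] yaw -1.57 [35.2] rms mm 1.9
-3 [array([623., 402.]), array([641., 310.]), array([649., 267.]), array([683.,  92.])]
-1.4 [array([625., 403.]), array([641., 310.]), array([648., 267.]), array([678.,  92.])]
0 [array([628., 403.]), array([641., 310.]), array([647., 267.]), array([673.,  92.])]
1 [array([629., 403.]), array([641., 310.]), array([647., 267.]), array([669.,  92.])]
243 grad 369.2 379.2 depth 367 378
246 grad 368.4 378.4 depth 366 378
249 grad 368.2 378.2 depth 366 377
252 grad 367.4 377.4 depth 365 377
255 grad 367.2 377.2 depth 365 376
258 grad 367.4 390.4 depth 365 376
261 grad 366.4 376.2 depth 366 375
264 grad 367.4 375.4 depth 367 374
```

```bash
python3 -m pendant '[{"claw":1,"travel":[0.8,0,0.6],"turn":0},{"claw":1,"travel":[1.6,0,1.15],"turn":0},{"claw":1,"travel":[2.4,0,1.7],"turn":0},{"claw":1,"travel":[3.3,0,2.35],"turn":0},{"claw":1,"travel":[3.3,0,2.35],"turn":0}]' 20
python3 -c "
from h import *;pitch();pitch('top')"
```

```text
clock: 14.38
tool_pos: [0.5479, -0.2409, 0.3706]
orientation: [-180.0, -0.1, 178.6]
ft_force: [0.5, -1.0, -1.3]
width: 0.181
gripper_force: 20.0
side 196 pitch 29.6 lat 6.4 deg tip(tool,rel grasp) [138.1   6.7  91.3] world [ 0.4096 -0.231   0.116 ] axis dist at grasp [-4.7 -9.3 10.1] r [0.068 0.165]
top 245 pitch 26.8 lat 2.2 deg tip(tool,rel grasp) [140.1   3.1  87.9] world [ 0.4084 -0.2345  0.1197] axis dist at grasp [-6.8 -2.5 13.7] r [0.069 0.165]
```

```bash
python3 -m pendant '[{"claw":1,"travel":[1.2,0,0.85],"turn":0},{"claw":1,"travel":[2.4,0,1.7],"turn":0},{"claw":1,"travel":[3.6,0,2.5],"turn":0},{"claw":1,"travel":[3.6,0,2.5],"turn":0}]' 20
python3 -m pendant '[{"claw":1,"travel":[1,0,0.7],"turn":0},{"claw":1,"travel":[2,0,1.4],"turn":0},{"claw":1,"travel":[2.4,0,1.7],"turn":0},{"claw":1,"travel":[2.4,0,1.7],"turn":0}]' 20
python3 - <<'E'
from h import *
from station import manip
ims=[]
for n,(x,y) in(("side",(260,105)),("top",(325,180))):
    f=manip.grab_frame(n); np.savez(f"pics/{n}3.npz",**f)
    ims.append(cv2.resize(f["frame"][y:y+100,x:x+80,::-1],None,fx=5,fy=5,interpolation=2))
cv2.imwrite("pics/c5.png",np.hstack(ims))
E
```

```text
clock: 14.98
tool_pos: [0.5118, -0.24, 0.3455]
orientation: [-180.0, -0.1, 178.6]
ft_force: [0.7, -0.4, -1.5]
width: 0.185
gripper_force: 20.0
clock: 15.48
tool_pos: [0.4885, -0.2393, 0.329]
orientation: [-180.0, -0.0, 178.6]
ft_force: [-0.8, 0.4, -1.8]
width: 0.19
gripper_force: 20.0
```

View pics/c5.png

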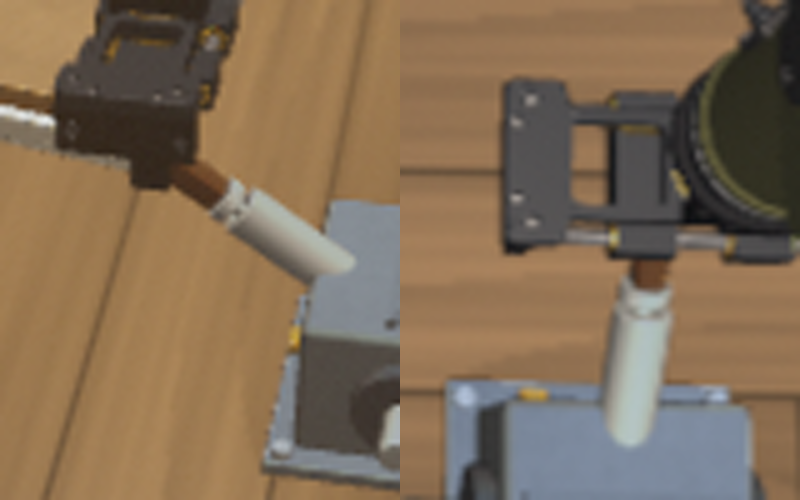

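The collar (crop (230,200) and (645,295)) is now a few mm from the rim. Push gently until it stops.

```bash
python3 -m pendant '[{"claw":1,"travel":[0.3,0,0.2],"turn":0},{"claw":1,"travel":[0.5,0,0.35],"turn":0},{"claw":1,"travel":[0.5,0,0.35],"turn":0}]' 30 | grep -E "pos|ft"
python3 -m pendant '[{"claw":1,"travel":[0.25,0,0.17],"turn":0},{"claw":1,"travel":[0.25,0,0.17],"turn":0}]' | grep -E "pos|ft"
```

```text
tool_pos: [0.4844, -0.2389, 0.3262]
ft_force: [3.1, 0.5, 0.3]
tool_pos: [0.4834, -0.2387, 0.3262]
ft_force: [6.2, -0.2, 5.8]
```

```bash
python3 -m pendant '[{"claw":1,"travel":[0.1,0,0.07],"turn":0},{"claw":1,"travel":[0.1,0,0.07],"turn":0}]' | grep -E "pos|ft"
python3 - <<'E'
from h import *
from station import manip
ims=[]
for n,(x,y) in(("side",(290,125)),("top",(355,225))):
    f=manip.grab_frame(n)
    ims.append(cv2.resize(f["frame"][y:y+40,x:x+40,::-1],None,fx=10,fy=10,interpolation=2))
cv2.imwrite("pics/c6.png",np.hstack(ims))
E
```

```text
tool_pos: [0.4831, -0.2385, 0.3262]
ft_force: [6.7, 0.6, 7.7]
```

View pics/c6.png

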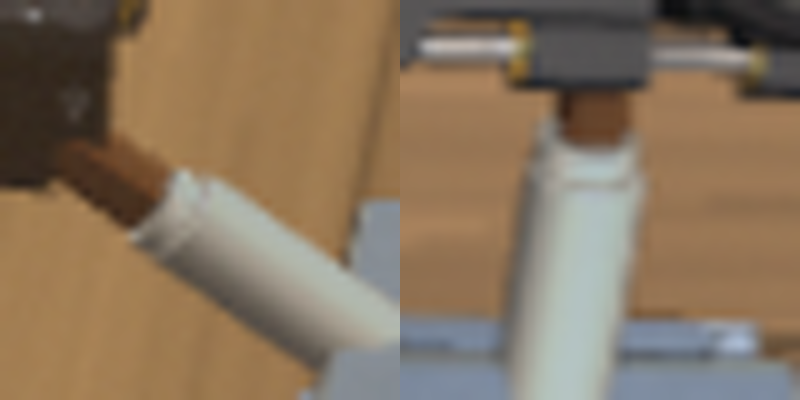

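Collar sits flush on the rim in both views, with about 10 N axial force. Draw it out along the bore.

```bash
python3 -m pendant '[{"claw":1,"travel":[-0.5,0,-0.35],"turn":0},{"claw":1,"travel":[-2,0,-1.4],"turn":0},{"claw":1,"travel":[-4,0,-2.8],"turn":0},{"claw":1,"travel":[-6,0,-4.2],"turn":0},{"claw":1,"travel":[-6,0,-4.2],"turn":0}]' 30 | grep -E "pos|ft"
python3 -m pendant '[{"claw":1,"travel":[-2,0,-1.4],"turn":0},{"claw":1,"travel":[-4,0,-2.8],"turn":0},{"claw":1,"travel":[-6,0,-4.2],"turn":0},{"claw":1,"travel":[-8,0,-6],"turn":0},{"claw":1,"travel":[-8,0,-6],"turn":0}]' | grep -E "clock|pos|ft"
python3 -c "
from h import *;pitch();pitch('top')
print(go([.532,.265,.2],167.1))"
```

```text
tool_pos: [0.541, -0.2402, 0.3652]
ft_force: [0.5, 0.5, -2.5]
clock: 17.8
tool_pos: [0.6205, -0.242, 0.425]
ft_force: [-0.7, -0.0, -1.9]
side 90 pitch 32.8 lat 0.9 deg tip(tool,rel grasp) [126.9  -0.3  88.2] world [ 0.4934 -0.2392  0.1734] axis dist at grasp [-2.8 -2.3  4.5] r [0.068 0.154]
top 113 pitch 33.7 lat -0.0 deg tip(tool,rel grasp) [126.2   0.8  87.6] world [ 0.4929 -0.2383  0.1734] axis dist at grasp [-1.6  0.8  2.4] r [0.068 0.154]
(array([ 9.91, 50.51,  6.07]), np.float64(0.202))
```

```bash
python3 -c "
from h import *
print(go([.5003,.2727,.2538],167.1))"
```

```text
(array([13.12, 51.21,  0.7 ]), np.float64(0.202))
```

```bash
python3 -m pendant '[{"claw":1,"travel":[1,5,0],"turn":0},{"claw":1,"travel":[2,10,0],"turn":0},{"claw":1,"travel":[3,15,0],"turn":0},{"claw":1,"travel":[4,20,0],"turn":0},{"claw":1,"travel":[5,25,0],"turn":0}]' 30 |grep -E "clock|pos"
python3 -m pendant '[{"claw":1,"travel":[1.6,5.2,0],"turn":0.04},{"claw":1,"travel":[3.2,10.4,0.2],"turn":0.08},{"claw":1,"travel":[4.8,15.6,0.4],"turn":0.12},{"claw":1,"travel":[6.5,20.8,0.7],"turn":0.16},{"claw":1,"travel":[8.1,26.2,0.7],"turn":0.2}]' |grep -E "clock|pos"
python3 -m pendant '[{"claw":1,"travel":[0,0,0],"turn":0},{"claw":1,"travel":[0,0,0],"turn":0}]' 25
python3 -c "
from h import *;pitch()
print(go([.5003,.2727,.13],167.1),go([.5003,.2727,.0635],167.1))"
```

```text
clock: 18.52
tool_pos: [0.5746, 0.0095, 0.4239]
clock: 19.15
tool_pos: [0.5003, 0.2725, 0.4167]
clock: 19.4
tool_pos: [0.5011, 0.2717, 0.4171]
orientation: [-179.8, -0.0, 167.2]
ft_force: [0.2, -0.4, -1.9]
width: 0.182
gripper_force: 25.0
side 178 pitch 33.8 lat 0.1 deg tip(tool,rel grasp) [127.2  -0.4  89.6] world [0.3767 0.2987 0.1641] axis dist at grasp [-2.1 -0.6  3.2] r [0.068 0.156]
(array([ 0.19,  0.19, 12.38]), np.float64(-0.001)) (array([ 0.19,  0.21, 19.03]), np.float64(-0.001))
```

```bash
python3 -m pendant '[{"claw":1,"travel":[0.1,0.1,4],"turn":0},{"claw":1,"travel":[0.1,0.1,8],"turn":0},{"claw":1,"travel":[0.1,0.1,11],"turn":0},{"claw":1,"travel":[0.1,0.1,12.5],"turn":0},{"claw":1,"travel":[0.1,0.1,13.2],"turn":0}]' 18 |grep -E "clock|pos|ft"
python3 -m pendant '[{"claw":1,"travel":[0,0,0.8],"turn":0},{"claw":1,"travel":[0,0,1.6],"turn":0},{"claw":1,"travel":[0,0,2.4],"turn":0},{"claw":1,"travel":[0,0,3.2],"turn":0},{"claw":1,"travel":[0,0,4],"turn":0}]' |grep -E "clock|pos|ft"
python3 -m pendant '[{"claw":1,"travel":[0,0,0.7],"turn":0},{"claw":1,"travel":[0,0,1.3],"turn":0},{"claw":1,"travel":[0,0,1.85],"turn":0},{"claw":1,"travel":[0,0,1.85],"turn":0}]' |grep -E "clock|pos|ft"
python3 -m pendant '[{"claw":1,"travel":[0,0,0],"turn":0},{"claw":1,"travel":[0,0,0],"turn":0}]' 45
python3 -m pendant '[{"claw":1,"travel":[0,0,-2],"turn":0},{"claw":1,"travel":[0,0,-6],"turn":0},{"claw":1,"travel":[0,0,-10],"turn":0},{"claw":1,"travel":[0,0,-12],"turn":0},{"claw":1,"travel":[0,0,-12],"turn":0}]'
python3 -c "
from h import *;pitch();pitch('top')"
```

```text
clock: 20.08
tool_pos: [0.5013, 0.2726, 0.2859]
ft_force: [-0.1, 0.1, 0.9]
clock: 20.7
tool_pos: [0.501, 0.2739, 0.2459]
ft_force: [0.5, -1.0, 1.6]
clock: 21.2
tool_pos: [0.5007, 0.2738, 0.2273]
ft_force: [0.4, 0.1, -0.5]
clock: 21.45
tool_pos: [0.5005, 0.2739, 0.2276]
orientation: [-180.0, -0.0, 167.2]
ft_force: [0.4, 0.1, -0.8]
width: 0.18
gripper_force: 45.0
clock: 22.08
tool_pos: [0.501, 0.2742, 0.3493]
orientation: [179.9, 0.2, 167.2]
ft_force: [-0.0, 0.2, -1.8]
width: 0.174
gripper_force: 45.0
side 179 pitch 0.4 lat 0.1 deg tip(tool,rel grasp) [153.   -0.8   5.4] world [0.3522 0.3076 0.18  ] axis dist at grasp [-0.  -1.   4.4] r [0.068 0.153]
top 34 pitch 2.9 lat -1.8 deg tip(tool,rel grasp) [152.7   0.5   4.1] world [0.352  0.308  0.1801] axis dist at grasp [ 0.3  5.2 -3.5] r [0.131 0.153]
```

Level again. Next, the pose over the pad.

```bash
python3 -c "
from h import *
print(go([.616,-.010,.114],167.2))"
```

```text
(array([-17.56, -25.06,   6.94]), np.float64(-0.001))
```

```bash
python3 -m pendant '[{"claw":1,"travel":[-3,-4,0],"turn":0},{"claw":1,"travel":[-6,-9,0],"turn":0},{"claw":1,"travel":[-9,-13.5,0],"turn":0},{"claw":1,"travel":[-12,-18,0],"turn":0},{"claw":1,"travel":[-15,-22,1]  ,"turn":0}]' 45 |grep -E "clock|pos"
python3 -m pendant '[{"claw":1,"travel":[-2,-2,1.5],"turn":0},{"claw":1,"travel":[-2.5,-3,3.5],"turn":0},{"claw":1,"travel":[-2.5,-3,5.2],"turn":0},{"claw":1,"travel":[-2.5,-3,6],"turn":0},{"claw":1,"travel":[-2.5,-3,6],"turn":0}]' |grep -E "clock|pos"
python3 -m pendant '[{"claw":1,"travel":[0,0,0],"turn":0},{"claw":1,"travel":[0,0,0],"turn":0},{"claw":1,"travel":[0,0,0],"turn":0}]'
python3 - <<'E'
from h import *;pitch();pitch('top')
from station import manip
print(manip.state()["dq"].round(2))
ims=[manip.grab_frame(n)["frame"][70:370,80:480,::-1] for n in("side","top")]
cv2.imwrite("pics/c7.png",np.hstack(ims))
E
```

```text
clock: 22.8
tool_pos: [0.5985, 0.0237, 0.3364]
clock: 23.42
tool_pos: [0.6153, -0.007, 0.2774]
clock: 23.8
tool_pos: [0.6161, -0.0087, 0.2783]
orientation: [-180.0, 0.1, 167.2]
ft_force: [0.1, -0.7, -1.7]
width: 0.182
gripper_force: 45.0
side 101 pitch -0.2 lat 0.8 deg tip(tool,rel grasp) [153.2  -0.2   4.6] world [0.4668 0.0251 0.1101] axis dist at grasp [ 0.  -2.3  5.2] r [0.068 0.153]
top 98 pitch -0.0 lat -0.2 deg tip(tool,rel grasp) [153.8   0.6   3.6] world [0.4664 0.026  0.111 ] axis dist at grasp [0.  1.2 3.7] r [0.07  0.154]
[ 0.03  0.16 -0.    0.06  0.11  0.01  0.04]
```

View pics/c7.png

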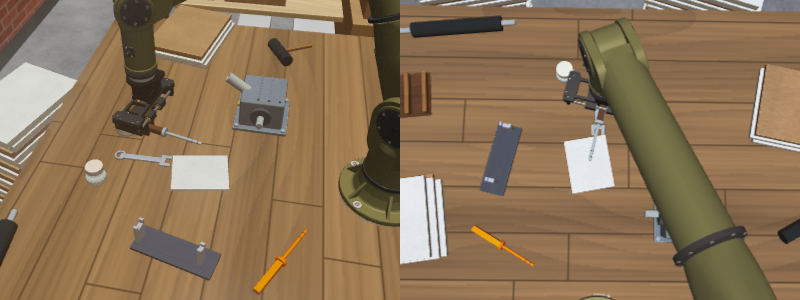

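The gauge is level, with its tip at (593,158) in the top half of the picture. That is over the pad at about 0.11 m, and nothing else has moved. Handing in.

```bash
python3 -c "
from station import manip;print(manip.job_done())"
```

```text
the job is handed in; nothing more can be done
None
```

The job is handed in: I seated the gauge down the tube to its collar (about 10 N), drew it right out, re-levelled it by pressing the rod on the cradle's notch, and now hold it level with its tip about 10 cm above the pad at 23.8 s; the tin, jar and wrench were not touched.

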